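# Fit a fresh filter cartridge to the printer's fume-filter unit and lock it in

### The arm

A 6-joint arm with a two-finger parallel gripper is mounted at the origin on the work surface. World frame = base frame: x ahead of the robot, y to its left, z up, the work surface at z = 0. Lengths are in m, angles in rad, forces in N, time in s.
With the tool pointing down it reaches from about 0.275 to 0.825 m from the base axis. Payload 5.2 kg.
Tool frame: the origin (TCP) lies at the very end of the fingers, on their centre line; the grasp point (between the pads) lies 19 mm behind it; y points along the fingers, x is the direction in which the jaws open and shut, and the axes are right-handed (so a half turn about y gives the same grasp; the last joint's range is limited). The gripper opens to 93 mm and grips with 3 to 60 N. Pads are 15 mm wide; open, the fingers measure 128 mm over their backs; the gripper's body (75 mm by 188 mm) begins 65 mm behind the grasp point.
Start: joints at [0.965, 0.259, 1.535, -0, 1.348, -0.203], TCP at [0.216, 0.506, 0.219] pointing down, gripper open.
Joint ranges: [-3.14, 3.14], [-0.91, 2.08], [0.19, 2.58], [-1.22, 4.36], [0.22, 2.71], [-3.12, 3.12]. Speed limits (rad/s): [2.57, 2.57, 3.14, 3.14, 3.14, 3.14].

### API

Orientations are given as a rotation vector (axis times angle).
In Python, from cell import ctrl gives the robot as it stands.
- The arm moves only by the shell command python3 -m pendant 'ROWS' [FORCE]. ROWS is JSON, a list of rows, each a list of 3 entries, a list of its own where there are three numbers: the finger opening in cm, from 0 to 9.3, then the shift along the tool's x, y, z in cm, then the turn, a rotation vector about the tool's x, y, z in degrees. A call has 1 to 20 rows; each row is the pose to reach, as a shift and turn from the pose commanded when the call began, along the tool's axes at that moment; what a row does not reach only later rows make up. A row lasts 1/12 s, in which the tool goes at most 41.7 mm and 7.16 degrees, less where a joint would pass 70% of its speed; a pose out of reach is approached as far as the arm can. A call with a gripper value outside its range is refused whole. The fingers move at their own pace and stop on an object; FORCE is the grip in N (left out, the last holds). Time passes only in rows, so rows that repeat a pose let the fingers close. It gives the time, the measured TCP pose, the force and the opening at its end, in the units of the state.
- ctrl.get_state(): the state, without advancing time (a new reading comes with each control period).
- ctrl.read_camera(name): name is "scene" or "side" or "wrist"; returns the picture (480x640x3 uint8, blue, green, red); there is no depth.
- ctrl.camera_info(name): a dict with "fx", "fy", "cx", "cy" (pixels), "R" (3x3) and "t" (3): a world point X has camera coordinates R X + t. Camera axes: x right, y down, z forward; pixel columns grow to the right and rows downward; lengths in m; the calibration is good to about 2 mm. A picture is of the moment at which its call begins: read the wrist's pose just before it. camera_info takes no time and is no camera call; for the wrist camera it gives the pose at the moment of the call.
- ctrl.job_done(): hands the job in, once; it reports no verdict.
The state is a dict: "t": time; "joints": joint angles; "qd": joint speeds; "joint_efforts": joint torques, N m; "eef_pos": TCP position; "tcp_rot": TCP orientation; "force": force on the tool from outside, world axes, zero at the start; "wrist_torque": the same for the moment, N m; "width": opening from 0.0 (shut) to 1.0 (fully open).
Only numpy, scipy, OpenCV 4.12 (cv2) and the standard library are available. Lean on these libraries where they do the work, as an engineer would, in place of code of your own. Each camera call takes 0.05 s, during which the arm holds its last target.

### The job

Slide the orange selector on the filter unit all the way to its open end stop (orange mark), then set the fresh white filter cartridge with the blue handle down into the round socket on top of the unit and turn it clockwise, seen from above, until it stops. Then slide the selector all the way back to its locked end stop (green mark) and let go; leave the used grey cartridge, the spool, the scraper and the jar where they are.

Things in the scene. Friction and masses are not known exactly. Their poses are not given: they have to be found in the camera images.
- unit: Grey fume-filter unit, fixed. Origin on the bench under the socket's centre; x from its front to its back, z up; its front (-x) looks roughly to the robot's left. Upper housing: x -58 to +87 mm, y -100 to +100 mm, 90 to 140 mm above the bench, socket on top. Its front face overhangs a black console below, sloping at 40 degrees, that carries the selector.
- socket (a point): Centre of the round bayonet socket at deck level, 140 mm above the bench; axes as the unit's. Aluminium ring 97 mm across, 16 mm tall. Its flange (inner radius 33.5 mm, 11 to 16 mm above the deck) has slots at -x and +x for the cartridge's lugs (3.5 mm radial play). Standing on the deck, the cartridge turns clockwise (from above) by 75 degrees to a hard stop; not the other way.
- slot_front (a point): Middle of the front slot in the socket's flange, at the flange's top, 36 mm from the socket's centre towards the unit's -x. This slot and its twin at +x are each about 24 mm wide, open upwards; the cartridge's two lugs drop through them.
- selector_grip (a point): Pinch point on the selector's orange grip, 22 mm out from the slope, 9 mm below its free end. Grip: 12 mm wide along the sliding direction y, 18 mm along the slope (x). Its z stands square on the slope, leaning 40 degrees towards the unit's front: come in tilted along it, as the housing's tall face is 14 mm behind. y in the unit's frame: +30 mm locked, -30 mm open. Clear on both sides.
- selector (a joint): Selector travel in m: 0 at the locked end stop (grip nearest the green mark, unit's +y), 0.060 at the open end stop (orange mark, unit's -y). About 2 N of friction plus light damping; it stays where it is left.
- bolt (a point): Top of the tip of the orange bolt (10 mm wide, 50 mm long, 9 mm above the deck) that moves with the selector across the deck. Locked, it fills the front slot: it bars the lug from dropping in and, once the cartridge is turned, keeps it from turning back. Open, it stands clear of the ring.
- cart_mid (a point): Middle (on the axis, 39 mm above the underside) of the fresh cartridge, loose, upright on the bench, about 0.25 kg: white cylinder 60 mm across, 50 mm tall, with a blue bar handle on top 14 mm thick (y), 50 mm long (x), 28 mm tall; 78 mm overall. Two blue lugs at its foot at +x and -x, in line with the handle: 14 mm wide, 8 mm tall, reaching 40 mm from the axis. Fits either way round.
- used_mid (a point): Middle (39 mm up) of the used cartridge, same shape but grey with a dark handle; leave it alone.
- spool_mid (a point): Middle of a small spool lying flat, 90 mm in diameter, 36 mm tall, green with black flanges; leave it alone.
- scraper: Print scraper with a flat blade, 180 mm long, lying on the bench; leave it alone.
- jar_mid (a point): Middle of a small jar with a blue cap, 52 mm in diameter, 60 mm tall; leave it alone.
Mind the look-alikes: they are no part of the job. Leave any red look-alike of the part that bears cart_mid alone.

How it is judged:
On the way, in this order (a step that is already met when the one before it is completed fails the run):
1. the selector is slid to its open end stop (value of joint selector above 0.056 m), for 0.2 s.
2. the fresh cartridge stands in the socket, down on the deck, with the selector still open (z of cart_mid in the frame of socket between 0.034 and 0.043 m and horizontal distance between cart_mid and socket below 0.006 m and angle between cart_mid's own z axis and vertical below 0.08 rad and value of joint selector above 0.056 m), for 0.2 s.
3. the cartridge is turned clockwise to its stop (z of cart_mid in the frame of socket between 0.034 and 0.043 m and horizontal distance between cart_mid and socket below 0.006 m and angle between cart_mid's own z axis and vertical below 0.08 rad and angle between the x axis of cart_mid and the x axis of socket, either way round above 1.1 rad), for 0.2 s.
4. the selector is slid back to its locked end stop (all of step 3 and value of joint selector below 0.004 m), for 0.2 s.
At the end, for the whole second after the job is handed in: The fresh cartridge stands upright in the socket, down on the deck within 4 mm and within 6 mm of its centre, turned at least 63 degrees of the 75 from the slots, and the selector is within 4 mm of its locked end stop (all of step 4); the robot touches nothing.
It fails at once if the used cartridge is moved by more than 30 mm (distance of used_mid from where it was at the start of the episode above 0.03 m).
It fails at once if the spool is moved by more than 30 mm (distance of spool_mid from where it was at the start of the episode above 0.03 m).
It fails at once if the scraper is moved by more than 30 mm (distance of scraper from where it was at the start of the episode above 0.03 m).
It fails at once if the jar is moved by more than 30 mm (distance of jar_mid from where it was at the start of the episode above 0.03 m).
It also fails if it takes over 64 s, if anything falls off the work surface, if the arm or the gripper's body presses on something with over 40 N, if the wrist force passes 120 N, or if a joint passes its speed limit or range.

## Working session

There is one attempt and no reset: what is moved stays moved. The work goes in short steps, Python scripts to look and compute and a shell command to move; the robot and the scene stay as the last step left them, time stands still between calls to the robot, and variables do not carry over. Pictures are saved under pics/ and viewed, and the job is handed in when it is done.

```bash
ls; mkdir -p pics; python3 - <<'E'
from cell import ctrl
import cv2
print(ctrl.get_state())
for n in("scene","side","wrist"):
    print(n,ctrl.camera_info(n))
    cv2.imwrite(f"pics/{n}0.png",ctrl.read_camera(n))
E
```

```text
pics
{'t': 0.0, 'joints': array([ 9.65181158e-01,  2.59304149e-01,  1.53607345e+00,  3.15365425e-06,
        1.34798349e+00, -2.02753154e-01]), 'qd': array([-0.00171881, -0.00025471,  0.0001948 ,  0.00113893,  0.00049673,
        0.00060542]), 'joint_efforts': array([ 3.10898049e-04, -4.37295341e+01, -2.84004611e+01,  7.16321776e-02,
        4.12546273e-02, -1.56835408e-04]), 'eef_pos': array([0.21526973, 0.50553624, 0.21784248]), 'tcp_rot': array([-1.37394412, -0.90626641,  0.90897054]), 'force': array([ 1.23341228, -0.60379687,  0.02215033]), 'wrist_torque': array([-0.02687724, -0.02964675,  0.01111651]), 'width': 1.0028321020183362}
scene {'fx': 602.5771044698861, 'fy': 602.5771044698861, 'cx': 322.02503598415586, 'cy': 235.52205957930505, 'R': array([[ 0.03655774,  0.99930403, -0.00741517],
       [ 0.78779928, -0.03338393, -0.61502667],
       [-0.61484618,  0.01664232, -0.78847144]]), 't': array([-0.09626273, -0.3984413 ,  1.61034698])}
side {'fx': 476.4009143868491, 'fy': 476.4009143868491, 'cx': 318.3972701053464, 'cy': 230.51096940056343, 'R': array([[ 0.89715215, -0.44132936, -0.01861208],
       [-0.35887624, -0.70367666, -0.61322671],
       [ 0.25753807,  0.5568371 , -0.78968765]]), 't': array([-0.48090298,  0.33353204,  0.86508215])}
wrist {'fx': 367.97752717860345, 'fy': 367.97752717860345, 'cx': 315.510774777881, 'cy': 238.9132601903301, 'R': array([[ 0.39130621,  0.92025937, -0.00146344],
       [ 0.87833529, -0.37300408,  0.29899008],
       [ 0.27460255, -0.11828207, -0.9542551 ]]), 't': array([-0.55058749, -0.03555789,  0.39269291])}
```

View pics/scene0.png

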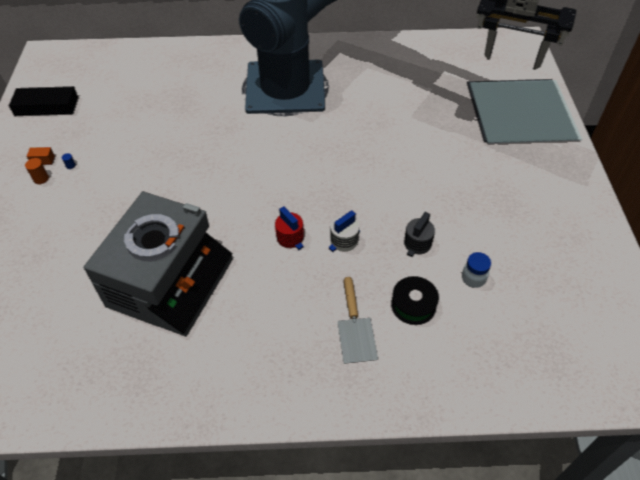

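View pics/side0.png

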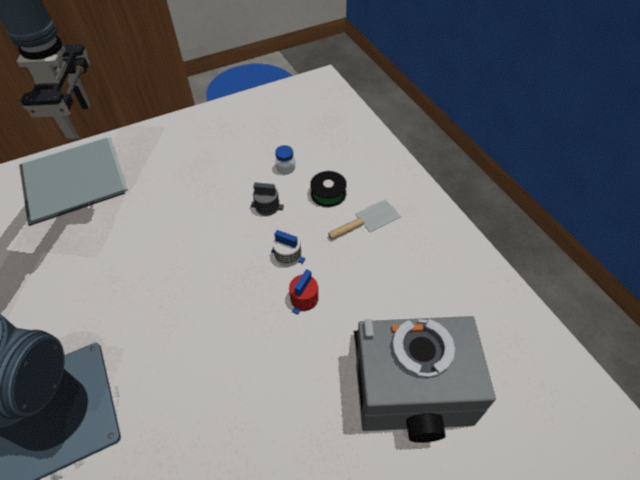

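View pics/wrist0.png

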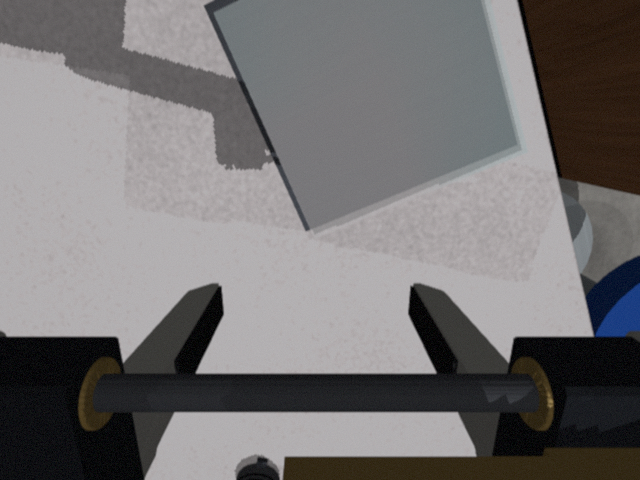

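```bash
python3 - <<'E'
import cv2
a=cv2.imread("pics/scene0.png");b=cv2.imread("pics/side0.png")
cv2.imwrite("pics/c1.png",cv2.resize(a[180:340,80:240],(0,0),fx=3.75,fy=3.75,interpolation=cv2.INTER_CUBIC))
cv2.imwrite("pics/c2.png",cv2.resize(b[300:450,345:505],(0,0),fx=4,fy=4,interpolation=cv2.INTER_CUBIC))
cv2.imwrite("pics/c3.png",cv2.resize(a[190:265,265:365],(0,0),fx=8,fy=8,interpolation=cv2.INTER_CUBIC))
cv2.imwrite("pics/c4.png",cv2.resize(b[215:325,250:340],(0,0),fx=5,fy=5,interpolation=cv2.INTER_CUBIC))
E
```

```text
(no output)
```

View pics/c1.png

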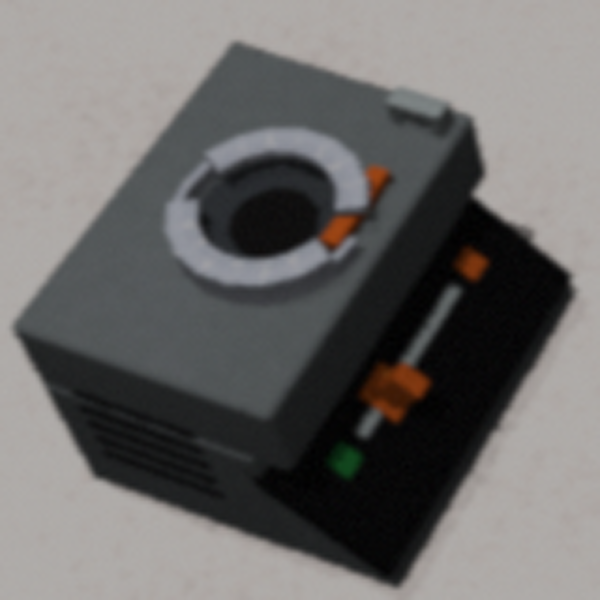

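View pics/c2.png

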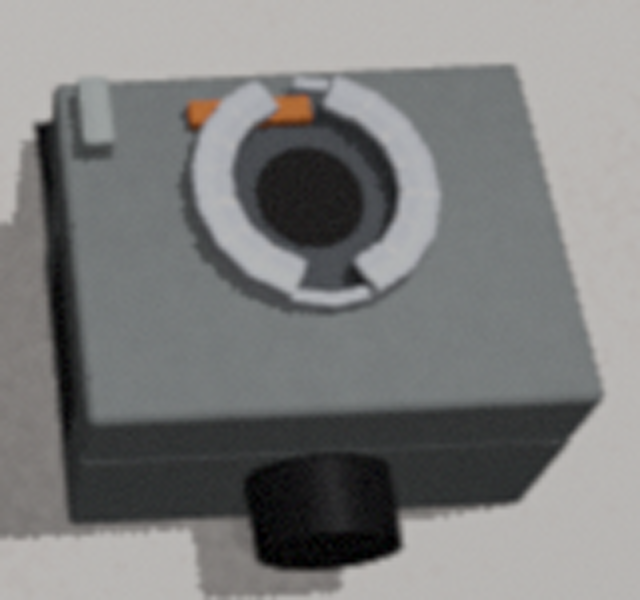

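View pics/c3.png

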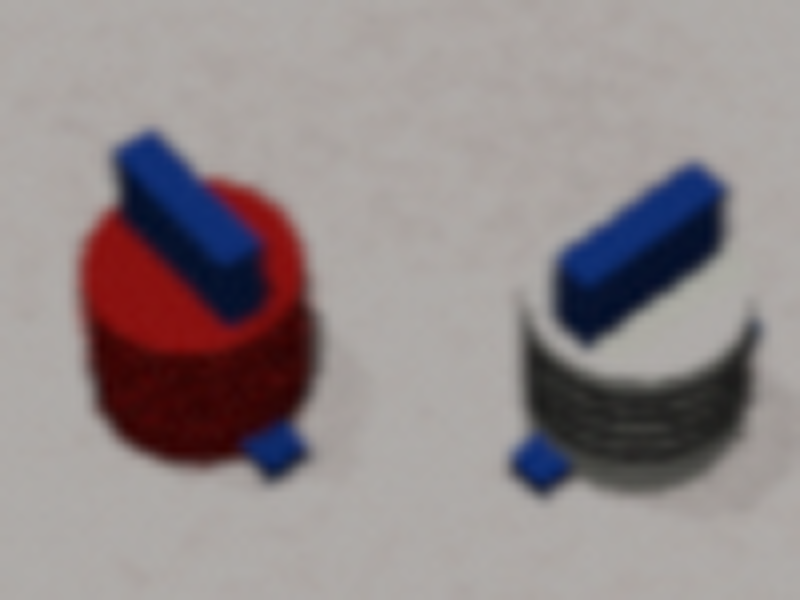

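View pics/c4.png

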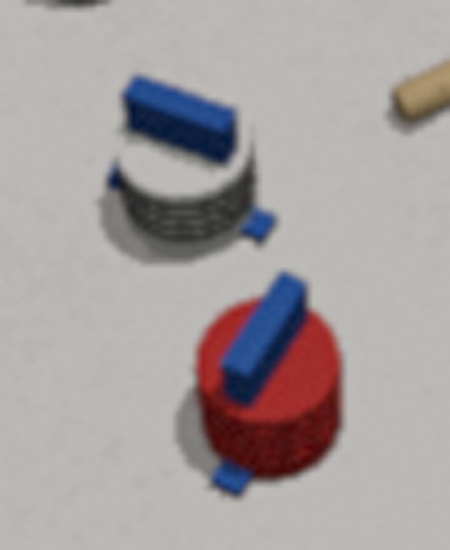

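```bash
cat > h.py <<'E'
import numpy as np
from scipy.optimize import least_squares
from cell import ctrl
def proj(c,P):
    P=np.atleast_2d(P)@np.array(c['R']).T+c['t']
    return np.c_[c['fx']*P[:,0]/P[:,2]+c['cx'],c['fy']*P[:,1]/P[:,2]+c['cy']]
def M(p,L):
    L=np.array(L,float);c,s=np.cos(p[2]),np.sin(p[2])
    return np.c_[p[0]+c*L[:,0]-s*L[:,1],p[1]+s*L[:,0]+c*L[:,1],L[:,2]]
def fit(obs,x0):
    def r(p):
        return np.concatenate([(proj(c,M(p,L))-np.array(px)).ravel() for c,L,px in obs])
    s=least_squares(r,x0,loss='soft_l1');print(s.x,np.degrees(s.x[2]));print(r(s.x).reshape(-1,2).round(1).tolist());return s.x
E
cat > m1.py <<'E'
from h import *
S=ctrl.camera_info("scene");D=ctrl.camera_info("side")
a=lambda l,sc,o:np.array(l)/sc+o
ring=[[48.5*np.cos(t)/1000,48.5*np.sin(t)/1000,.156] for t in []]
dk=[[-.058,-.1,.14],[-.058,.1,.14],[.087,.1,.14],[.087,-.1,.14]]
u=fit([(S,dk+[[0,0,.156]],a([[470,118],[270,418],[17,327],[235,42],[267,207]],3.75,[80,180])),
 (D,dk+[[0,0,.156]],a([[55,88],[517,65],[602,398],[90,425],[317,193]],4,[345,300]))],[.37,-.25,-1.8])
ht=[[-.025,-.007,.078],[-.025,.007,.078],[.025,.007,.078],[.025,-.007,.078]]
# -x end = lower left in scene
for f in ("a",):
  c=fit([(S,[[.025,.007,.078],[-.025,.007,.078],[-.025,-.007,.078],[.025,-.007,.078],[.040,0,.008]],a([[697,160],[557,262],[583,290],[728,188],[540-1000,0]],8,[265,190]) if 0 else a([[697,160],[557,262],[583,290],[728,188],[0,0]],8,[265,190])) if 0 else
  (S,[[.025,.007,.078],[-.025,.007,.078],[-.025,-.007,.078],[.025,-.007,.078]],a([[697,160],[557,262],[583,290],[728,188]],8,[265,190])),
  (D,[[.025,.007,.078],[-.025,.007,.078],[-.025,-.007,.078],[.025,-.007,.078]],a([[124,92],[228,132],[237,110],[137,75]],5,[250,215]))],[.35,.1,2.5])
  print(proj(S,M(c,[[-.04,0,.008]])),a([540,455],8,[265,190]),proj(D,M(c,[[-.04,0,.008]])),a([262,218],5,[250,215]))
E
python3 m1.py
```

```text
[ 0.61300428 -0.23789782 -1.98363821] -113.65409736599679
[[1.7, -2.2], [0.3, -0.6], [-2.1, -1.1], [-0.4, -2.0], [0.5, -1.6], [0.0, -1.4], [0.9, -1.3], [3.0, 0.6], [0.4, 0.5], [0.4, -2.7]]
[0.52466243 0.12486204 2.24955949] 128.89026463060185
[[-0.3, -0.9], [-0.9, -1.2], [0.4, -0.7], [0.5, -0.5], [0.1, 0.2], [0.3, -0.1], [1.5, -0.5], [0.6, -1.2]]
[[330.31532597 248.17776581]] [332.5   246.875] [[305.18786965 260.09889885]] [302.4 258.6]
```

```bash
cat >> h.py <<'E'
from scipy.spatial.transform import Rotation as Ro
def go(pos,ydir,xdir,cur=None):
    """target grasp-point pos(19mm behind TCP), print shift cm & rotvec deg"""
    s=ctrl.get_state();R0=Ro.from_rotvec(s['tcp_rot']).as_matrix();p0=s['eef_pos']
    y=np.array(ydir,float);y/=np.linalg.norm(y);x=np.array(xdir,float);x-=x@y*y;x/=np.linalg.norm(x)
    for sg in(1,-1):
        R=np.c_[sg*x,y,np.cross(sg*x,y)]
        t=np.array(pos)+.019*y
        print(sg,'shift',(R0.T@(t-p0)*100).round(2).tolist(),'rot',np.degrees(Ro.from_matrix(R0.T@R).as_rotvec()).round(1).tolist())
E
python3 - <<'E'
from h import *
S=ctrl.camera_info("scene")
u=[.613,-.238,-1.984]
for gx in(-.07,-.075,-.08):
  for gz in (.06,.07,.08,.09):
    print(gx,gz,((proj(S,M(u,[[gx,.03,gz]]))[0]-[80,180])*3.75).round(0))
s=ctrl.get_state();print(Ro.from_rotvec(s['tcp_rot']).as_matrix().round(3), s['t'])
w=ctrl.camera_info("wrist");R=np.array(w['R']);R0=Ro.from_rotvec(s['tcp_rot']).as_matrix()
print('cam in tool',R0.T@(-R.T@w['t']-s['eef_pos']),'cam axes in tool rows', (R@R0).round(3))
E
```

```text
-0.07 0.06 [400. 400.]
-0.07 0.07 [396. 389.]
-0.07 0.08 [393. 378.]
-0.07 0.09 [389. 367.]
-0.075 0.06 [409. 403.]
-0.075 0.07 [405. 392.]
-0.075 0.08 [401. 381.]
-0.075 0.09 [398. 370.]
-0.08 0.06 [417. 406.]
-0.08 0.07 [414. 395.]
-0.08 0.08 [410. 384.]
-0.08 0.09 [407. 373.]
[[ 0.392 -0.001 -0.92 ]
 [ 0.92  -0.001  0.392]
 [-0.001 -1.     0.   ]] 0.15
cam in tool [ 0.00130143 -0.16661403  0.08383844] cam axes in tool rows [[ 1.    -0.     0.001]
 [ 0.001 -0.299 -0.954]
 [ 0.     0.954 -0.299]]
```

```bash
cat >> h.py <<'E'
u=np.array([.613,-.238,-1.984])
def uv(v):  # unit-frame vector to world
    v=np.array(v,float);c,s=np.cos(u[2]),np.sin(u[2]);return np.array([c*v[0]-s*v[1],s*v[0]+c*v[1],v[2]])
def up(v): return uv(v)+[u[0],u[1],0]
k=np.radians(40);gz=np.array([-np.sin(k),0,np.cos(k)])
E
python3 - <<'E'
from h import *
g=np.array([-.072,.03,.07])+.12*gz
print(up(g));go(up(g),uv(-gz),uv([0,1,0]))
E
```

```text
[ 0.70035946 -0.11346314  0.16192533]
1 shift [-39.15, 7.1, -68.88] rot [-31.1, 86.6, 31.4]
-1 shift [-39.15, 7.1, -68.88] rot [31.3, -85.4, 31.0]
```

```bash
python3 -m pendant '[[9.3,[-39.2,7.1,-68.9],[-31.1,86.6,31.4]],[9.3,[-39.2,7.1,-68.9],[-31.1,86.6,31.4]],[9.3,[-39.2,7.1,-68.9],[-31.1,86.6,31.4]],[9.3,[-39.2,7.1,-68.9],[-31.1,86.6,31.4]],[9.3,[-39.2,7.1,-68.9],[-31.1,86.6,31.4]],[9.3,[-39.2,7.1,-68.9],[-31.1,86.6,31.4]],[9.3,[-39.2,7.1,-68.9],[-31.1,86.6,31.4]],[9.3,[-39.2,7.1,-68.9],[-31.1,86.6,31.4]],[9.3,[-39.2,7.1,-68.9],[-31.1,86.6,31.4]],[9.3,[-39.2,7.1,-68.9],[-31.1,86.6,31.4]],[9.3,[-39.2,7.1,-68.9],[-31.1,86.6,31.4]],[9.3,[-39.2,7.1,-68.9],[-31.1,86.6,31.4]],[9.3,[-39.2,7.1,-68.9],[-31.1,86.6,31.4]],[9.3,[-39.2,7.1,-68.9],[-31.1,86.6,31.4]],[9.3,[-39.2,7.1,-68.9],[-31.1,86.6,31.4]],[9.3,[-39.2,7.1,-68.9],[-31.1,86.6,31.4]],[9.3,[-39.2,7.1,-68.9],[-31.1,86.6,31.4]],[9.3,[-39.2,7.1,-68.9],[-31.1,86.6,31.4]],[9.3,[-39.2,7.1,-68.9],[-31.1,86.6,31.4]],[9.3,[-39.2,7.1,-68.9],[-31.1,86.6,31.4]]]'
python3 - <<'E'
from h import *
import cv2
g=np.array([-.072,.03,.07])+.12*gz
go(up(g),uv(-gz),uv([0,1,0]));print(ctrl.get_state()['joints'])
w=ctrl.camera_info("wrist");cv2.imwrite("pics/w1.png",ctrl.read_camera("wrist"));np.savez("w1.npz",**{k_:np.array(v) for k_,v in w.items()})
print(proj(w,[up(np.array([-.072,.03,.07]))]))
E
```

```text
t: 1.82
eef_pos: [0.6975, -0.1319, 0.1457]
tcp_rot: [-2.229, 0.473, -0.222]
force: [-1.2, 0.4, 0.3]
width: 0.999
1 shift [-0.48, -0.5, 0.33] rot [-0.0, -0.3, -0.1]
-1 shift [-0.48, -0.5, 0.33] rot [0.2, 179.7, -0.0]
[-0.03425693  0.81903115  0.99216435 -0.63961274  1.62151531  0.44787105]
[[308.91511529 237.09952584]]
```

View pics/w1.png

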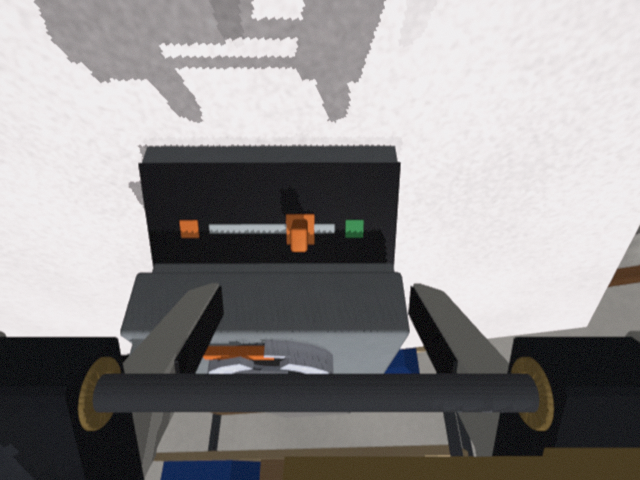

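```bash
python3 - <<'E'
import cv2
a=cv2.imread("pics/w1.png")
cv2.imwrite("pics/c5.png",cv2.resize(a[180:280,180:380],(0,0),fx=4,fy=4,interpolation=cv2.INTER_CUBIC))
from h import *
w=np.load("w1.npz")
for y in (.03,.015,.01,0,-.03): print(y,((proj(w,[up(np.array([-.072,y,.07]))+0,up(np.array([-.072,y,.07])+.009*gz),up(np.array([-.072,y,.07])-.022*gz)])-[180,180])*4).round().tolist())
E
```

```text
0.03 [[516.0, 228.0], [515.0, 243.0], [518.0, 196.0]]
0.015 [[436.0, 229.0], [432.0, 243.0], [443.0, 196.0]]
0.01 [[409.0, 229.0], [404.0, 243.0], [419.0, 196.0]]
0 [[356.0, 229.0], [349.0, 243.0], [369.0, 196.0]]
-0.03 [[196.0, 229.0], [184.0, 244.0], [220.0, 197.0]]
```

View pics/c5.png

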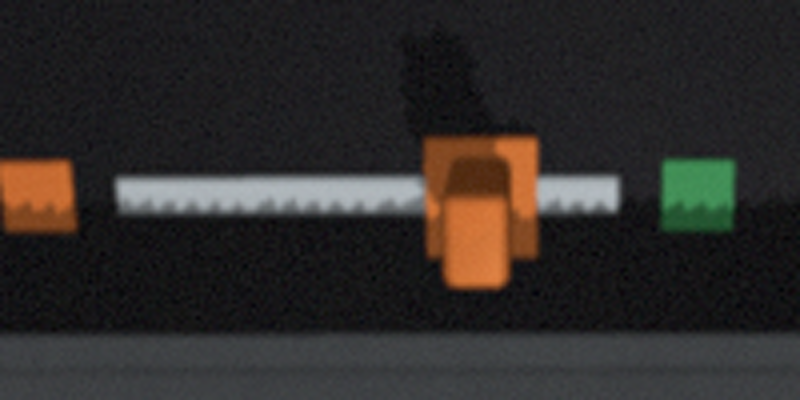

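```bash
python3 - <<'E'
from h import *
go(up([-.072,.0228,.07]),uv(-gz),uv([0,1,0]))
E
```

```text
1 shift [-0.96, 11.6, 0.19] rot [-0.1, -0.2, -0.2]
-1 shift [-0.96, 11.6, 0.19] rot [0.3, 179.8, -0.1]
```

```bash
python3 -m pendant '[[4,[-0.95,4,0.2],[0,0,0]],[4,[-0.95,7,0.2],[0,0,0]],[4,[-0.95,9,0.2],[0,0,0]],[4,[-0.95,10.5,0.2],[0,0,0]],[4,[-0.95,11.3,0.2],[0,0,0]],[4,[-0.95,11.3,0.2],[0,0,0]],[4,[-0.95,11.3,0.2],[0,0,0]],[4,[-0.95,11.3,0.2],[0,0,0]]]' 25
python3 - <<'E'
from h import *
import cv2
go(up([-.072,.0228,.07]),uv(-gz),uv([0,1,0]))
cv2.imwrite("pics/w2.png",ctrl.read_camera("wrist"));
E
```

```text
t: 2.53
eef_pos: [0.6595, -0.1848, 0.0608]
tcp_rot: [-2.228, 0.465, -0.22]
force: [0.1, 0.5, -0.2]
width: 0.481
1 shift [0.15, 0.9, -0.24] rot [-0.2, -0.0, 0.1]
-1 shift [0.15, 0.9, -0.24] rot [-0.2, 180.0, -0.2]
```

View pics/w2.png

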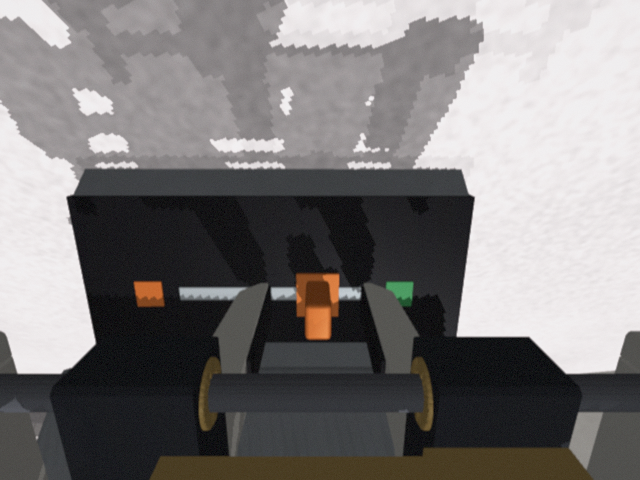

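```bash
python3 -m pendant '[[4,[0.1,0.5,-0.1],[0,0,0]],[4,[0.1,0.5,-0.1],[0,0,0]],[4,[0.1,0.5,-0.1],[0,0,0]],[0.8,[0.1,0.5,-0.1],[0,0,0]],[0.8,[0.1,0.5,-0.1],[0,0,0]],[0.8,[0.1,0.5,-0.1],[0,0,0]],[0.8,[0.1,0.5,-0.1],[0,0,0]],[0.8,[0.1,0.5,-0.1],[0,0,0]]]' 25
python3 - <<'E'
from h import *
import cv2
go(up([-.072,.0228,.07]),uv(-gz),uv([0,1,0]))
cv2.imwrite("pics/w3.png",ctrl.read_camera("wrist"));
E
```

```text
t: 3.25
eef_pos: [0.658, -0.1899, 0.0565]
tcp_rot: [-2.228, 0.467, -0.219]
force: [0.3, 0.0, -0.3]
width: 0.128
1 shift [0.09, 0.23, -0.11] rot [-0.1, -0.0, 0.0]
-1 shift [0.09, 0.23, -0.11] rot [-0.0, 180.0, -0.2]
```

View pics/w3.png

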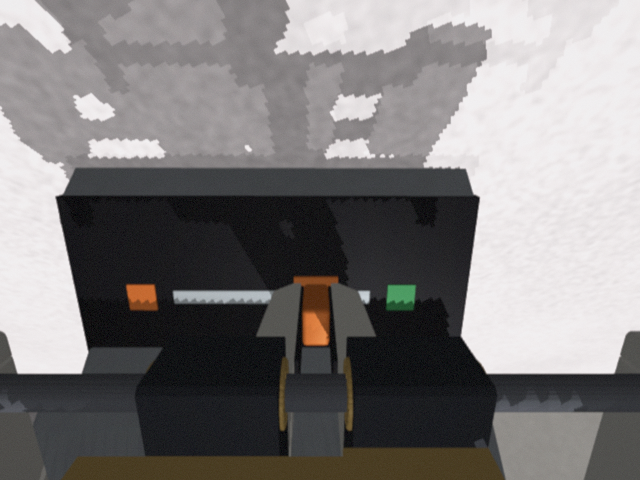

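```bash
python3 -m pendant '[[0.8,[-0.8,0,0],[0,0,0]],[0.8,[-1.6,0,0],[0,0,0]],[0.8,[-2.4,0,0],[0,0,0]],[0.8,[-3.2,0,0],[0,0,0]],[0.8,[-4,0,0],[0,0,0]],[0.8,[-4.6,0,0],[0,0,0]],[0.8,[-5.1,0,0],[0,0,0]],[0.8,[-5.5,0,0],[0,0,0]],[0.8,[-5.6,0,0],[0,0,0]],[0.8,[-5.6,0,0],[0,0,0]],[0.8,[-5.6,0,0],[0,0,0]],[0.8,[-5.6,0,0],[0,0,0]],[0.8,[-5.6,0,0],[0,0,0]]]' 
python3 - <<'E'
from h import *
import cv2
go(up([-.072,-.03,.07]),uv(-gz),uv([0,1,0]))
cv2.imwrite("pics/w4.png",ctrl.read_camera("wrist"));print(ctrl.get_state()['force'])
E
```

```text
t: 4.38
eef_pos: [0.61, -0.1686, 0.0565]
tcp_rot: [-2.228, 0.46, -0.224]
force: [10.8, -6.8, -6.2]
width: 0.127
1 shift [0.06, 0.24, -0.13] rot [-0.2, -0.1, 0.4]
-1 shift [0.06, 0.24, -0.13] rot [-0.6, 179.9, -0.4]
[11.87805699 -6.7963196  -6.12365164]
```

View pics/w4.png

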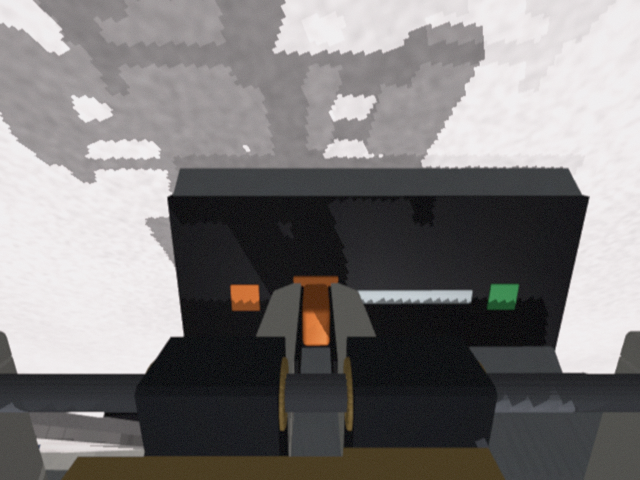

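```bash
python3 -m pendant '[[4,[0.3,0,0],[0,0,0]],[4,[0.3,0,0],[0,0,0]],[4,[0.3,0,0],[0,0,0]],[4,[0.3,0,0],[0,0,0]],[4,[0.3,-3,0],[0,0,0]],[4,[0.3,-7,0],[0,0,0]],[4,[0.3,-11,0],[0,0,0]],[4,[0.3,-14,0],[0,0,0]],[4,[0.3,-14,0],[0,0,0]],[4,[0.3,-14,0],[0,0,0]]]' 
python3 - <<'E'
from h import *
import cv2
c=[.5247,.1249]; a=np.radians(38.9)
go([*c,.21],[0,0,-1],[np.cos(a),np.sin(a),0])
cv2.imwrite("pics/w5.png",ctrl.read_camera("wrist"))
E
```

```text
t: 5.27
eef_pos: [0.6462, -0.0851, 0.1653]
tcp_rot: [-2.228, 0.463, -0.221]
force: [-0.1, -0.3, -1.1]
width: 0.433
1 shift [-19.53, -11.23, 9.37] rot [35.8, -59.9, -21.5]
-1 shift [-19.53, -11.23, 9.37] rot [24.4, 111.9, 40.7]
```

View pics/w5.png

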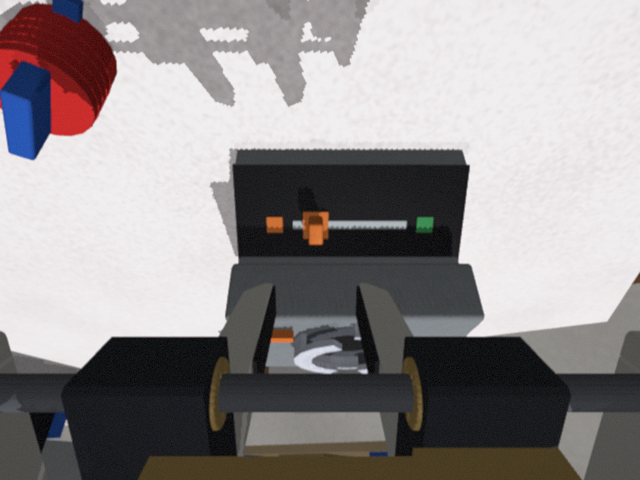

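```bash
python3 -m pendant '[[4,[-19.5,-11.2,9.4],[35.8,-59.9,-21.5]],[4,[-19.5,-11.2,9.4],[35.8,-59.9,-21.5]],[4,[-19.5,-11.2,9.4],[35.8,-59.9,-21.5]],[4,[-19.5,-11.2,9.4],[35.8,-59.9,-21.5]],[4,[-19.5,-11.2,9.4],[35.8,-59.9,-21.5]],[4,[-19.5,-11.2,9.4],[35.8,-59.9,-21.5]],[4,[-19.5,-11.2,9.4],[35.8,-59.9,-21.5]],[4,[-19.5,-11.2,9.4],[35.8,-59.9,-21.5]],[4,[-19.5,-11.2,9.4],[35.8,-59.9,-21.5]],[4,[-19.5,-11.2,9.4],[35.8,-59.9,-21.5]],[4,[-19.5,-11.2,9.4],[35.8,-59.9,-21.5]],[4,[-19.5,-11.2,9.4],[35.8,-59.9,-21.5]],[4,[-19.5,-11.2,9.4],[35.8,-59.9,-21.5]],[4,[-19.5,-11.2,9.4],[35.8,-59.9,-21.5]],[4,[-19.5,-11.2,9.4],[35.8,-59.9,-21.5]],[4,[-19.5,-11.2,9.4],[35.8,-59.9,-21.5]]]' 
python3 - <<'E'
from h import *
import cv2
c=[.5247,.1249]; a=np.radians(38.9)
go([*c,.21],[0,0,-1],[np.cos(a),np.sin(a),0])
w=ctrl.camera_info("wrist");cv2.imwrite("pics/w6.png",ctrl.read_camera("wrist"));np.savez("w6.npz",**{k_:np.array(v) for k_,v in w.items()})
print(proj(w,M([*c,np.radians(128.9)],[[.025,.007,.078],[-.025,.007,.078],[-.025,-.007,.078],[.025,-.007,.078]])).round())
E
```

```text
t: 6.65
eef_pos: [0.5243, 0.1242, 0.189]
tcp_rot: [-1.504, -0.527, 0.533]
force: [-0.0, 0.6, 0.1]
width: 0.43
1 shift [0.07, -0.2, 0.03] rot [-0.1, -0.1, -0.2]
-1 shift [0.07, -0.2, 0.03] rot [0.3, 179.9, -0.2]
[[306. 204.]
 [307. 265.]
 [324. 265.]
 [324. 204.]]
```

View pics/w6.png

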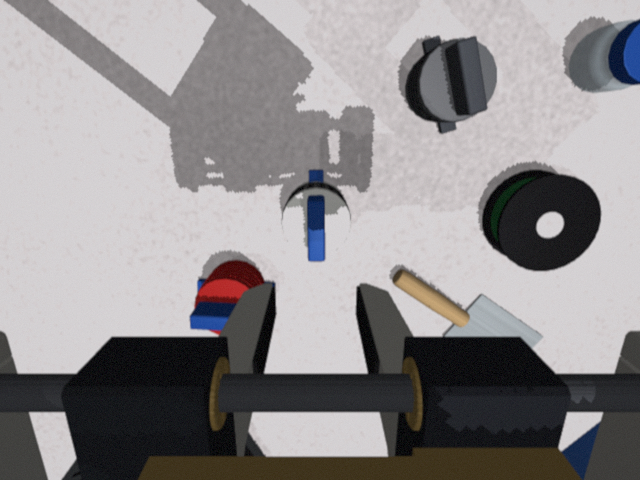

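```bash
python3 - <<'E'
import cv2
a=cv2.imread("pics/w6.png")
cv2.imwrite("pics/c6.png",cv2.resize(a[160:280,260:380],(0,0),fx=5,fy=5,interpolation=cv2.INTER_CUBIC))
from h import *
w=np.load("w6.npz")
c=[.5247,.1249,np.radians(128.9)]
print(((proj(w,M(c,[[.025,.007,.078],[-.025,.007,.078],[-.025,-.007,.078],[.025,-.007,.078],[.025,0,.05],[.04,0,.008],[0,.03,.05],[0,-.03,.05]]))-[260,160])*5).round())
E
```

```text
[[231. 222.]
 [234. 526.]
 [320. 526.]
 [322. 222.]
 [277. 187.]
 [278.  66.]
 [103. 331.]
 [452. 331.]]
```

View pics/c6.png

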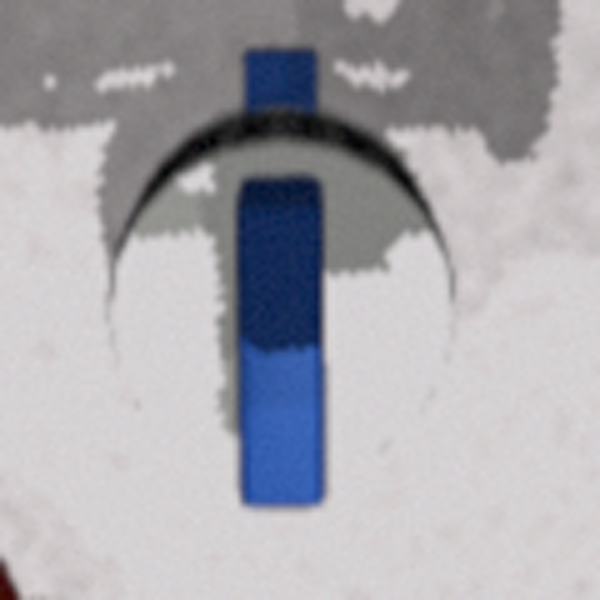

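```bash
python3 - <<'E'
from h import *
a=np.radians(38.9)
go([.5234,.1278,.075],[0,0,-1],[np.cos(a),np.sin(a),0])
E
```

```text
1 shift [0.19, 13.31, 0.32] rot [-0.1, -0.1, -0.2]
-1 shift [0.19, 13.31, 0.32] rot [0.3, 179.9, -0.2]
```

```bash
python3 -m pendant '[[4,[0.15,3,0.3],[0,0,0]],[4,[0.15,6,0.3],[0,0,0]],[4,[0.15,9,0.3],[0,0,0]],[4,[0.15,11,0.3],[0,0,0]],[4,[0.15,12.5,0.3],[0,0,0]],[4,[0.15,13.2,0.3],[0,0,0]],[4,[0.15,13.2,0.3],[0,0,0]],[4,[0.15,13.2,0.3],[0,0,0]],[4,[0.15,13.2,0.3],[0,0,0]]]' 
python3 - <<'E'
from h import *
import cv2
a=np.radians(38.9)
go([.5234,.1278,.075],[0,0,-1],[np.cos(a),np.sin(a),0])
cv2.imwrite("pics/w7.png",ctrl.read_camera("wrist"))
E
```

```text
t: 7.45
eef_pos: [0.5245, 0.1272, 0.0586]
tcp_rot: [-1.505, -0.529, 0.531]
force: [-0.3, 0.4, 0.9]
width: 0.431
1 shift [-0.05, 0.26, 0.12] rot [-0.0, -0.1, -0.1]
-1 shift [-0.05, 0.26, 0.12] rot [0.1, 179.9, -0.0]
```

View pics/w7.png

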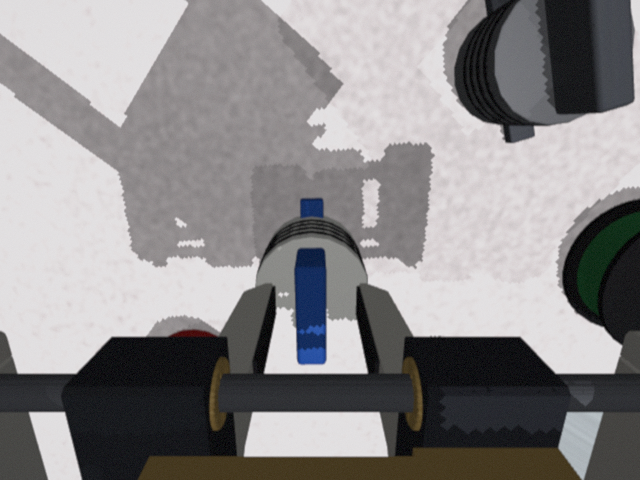

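```bash
python3 - <<'E'
from h import *
w=ctrl.camera_info("wrist")
print(proj(w,M([.5234,.1278,np.radians(128.9)],[[.025,0,.078],[-.025,0,.078],[.025,0,.05],[.04,0,.008],[.03,0,.05]])).round())
s=ctrl.get_state()
R0=Ro.from_rotvec(s['tcp_rot']).as_matrix();print(proj(w,[s['eef_pos']]))
E
```

```text
[[311. 265.]
 [312. 365.]
 [312. 245.]
 [312. 199.]
 [312. 235.]]
[[312.86113516 300.27824313]]
```

```bash
python3 -m pendant '[[4,[-0.08,0.15,0.1],[0,0,0]],[4,[-0.08,0.15,0.1],[0,0,0]],[0.8,[-0.08,0.15,0.1],[0,0,0]],[0.8,[-0.08,0.15,0.1],[0,0,0]],[0.8,[-0.08,0.15,0.1],[0,0,0]],[0.8,[-0.08,0.15,0.1],[0,0,0]],[0.8,[-0.08,0.15,0.1],[0,0,0]],[0.8,[-0.08,0.15,0.1],[0,0,0]]]' 45
python3 - <<'E'
from h import *
a=np.radians(38.9)
go([.5234,.1278,.075],[0,0,-1],[np.cos(a),np.sin(a),0])
E
```

```text
t: 8.17
eef_pos: [0.5222, 0.1272, 0.056]
tcp_rot: [-1.504, -0.527, 0.532]
force: [-0.8, -0.1, 0.3]
width: 0.146
1 shift [0.13, -0.0, -0.03] rot [-0.1, -0.1, -0.2]
-1 shift [0.13, -0.0, -0.03] rot [0.3, 179.9, -0.2]
```

```bash
python3 -m pendant '[[0.8,[0,-2,0],[0,0,0]],[0.8,[0,-6,0],[0,0,0]],[0.8,[0,-10,0],[0,0,0]],[0.8,[0,-14,0],[0,0,0]],[0.8,[0,-18,0],[0,0,0]],[0.8,[0,-22,0],[0,0,0]],[0.8,[0,-24,0],[0,0,0]],[0.8,[0,-24,0],[0,0,0]],[0.8,[0,-24,0],[0,0,0]]]' 
python3 - <<'E'
from h import *
go(up([.09,0,.30]),[0,0,-1],uv([0,1,0]))
E
```

```text
t: 8.92
eef_pos: [0.5233, 0.1274, 0.2964]
tcp_rot: [-1.505, -0.529, 0.531]
force: [-0.6, 0.4, -2.7]
width: 0.147
1 shift [-23.87, 1.54, -38.27] rot [0.0, 62.5, -0.1]
-1 shift [-23.87, 1.54, -38.27] rot [-0.1, -117.5, -0.0]
```

```bash
python3 -m pendant '[[0.8,[-23.9,1.5,-38.3],[0,62.5,0]],[0.8,[-23.9,1.5,-38.3],[0,62.5,0]],[0.8,[-23.9,1.5,-38.3],[0,62.5,0]],[0.8,[-23.9,1.5,-38.3],[0,62.5,0]],[0.8,[-23.9,1.5,-38.3],[0,62.5,0]],[0.8,[-23.9,1.5,-38.3],[0,62.5,0]],[0.8,[-23.9,1.5,-38.3],[0,62.5,0]],[0.8,[-23.9,1.5,-38.3],[0,62.5,0]],[0.8,[-23.9,1.5,-38.3],[0,62.5,0]],[0.8,[-23.9,1.5,-38.3],[0,62.5,0]],[0.8,[-23.9,1.5,-38.3],[0,62.5,0]],[0.8,[-23.9,1.5,-38.3],[0,62.5,0]],[0.8,[-23.9,1.5,-38.3],[0,62.5,0]],[0.8,[-23.9,1.5,-38.3],[0,62.5,0]],[0.8,[-23.9,1.5,-38.3],[0,62.5,0]],[0.8,[-23.9,1.5,-38.3],[0,62.5,0]],[0.8,[-23.9,1.5,-38.3],[0,62.5,0]],[0.8,[-23.9,1.5,-38.3],[0,62.5,0]]]' 
python3 - <<'E'
from h import *
import cv2
w=ctrl.camera_info("wrist");cv2.imwrite("pics/w8.png",ctrl.read_camera("wrist"));np.savez("w8.npz",**{k_:np.array(v) for k_,v in w.items()})
go(up([.09,0,.30]),[0,0,-1],uv([0,1,0]))
print(proj(w,M(u,[[0,0,.156],[-.0485,0,.156],[.0485,0,.156],[0,.0485,.156],[0,-.0485,.156],[-.058,-.1,.14],[-.058,.1,.14]])).round(1))
E
```

```text
t: 10.42
eef_pos: [0.5768, -0.3198, 0.2815]
tcp_rot: [-1.548, 0.326, -0.322]
force: [-0.3, -1.4, -1.9]
width: 0.15
1 shift [0.02, 0.05, -0.04] rot [0.1, 0.0, -0.1]
-1 shift [0.02, 0.05, -0.04] rot [-0.2, -180.0, -0.2]
[[316.3 117.3]
 [316.5  45.7]
 [316.2 181.7]
 [380.7 117.4]
 [252.  117.2]
 [182.8  35.7]
 [450.5  35.9]]
```

View pics/w8.png

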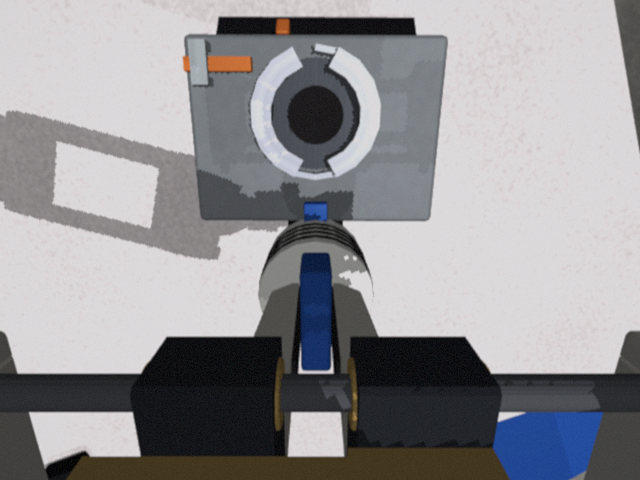

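```bash
python3 -m pendant '[[0.8,[0,0,3],[0,0,0]],[0.8,[0,0,6],[0,0,0]],[0.8,[0,0,8.5],[0,0,0]],[0.8,[0,0,9],[0,0,0]],[0.8,[0,2,9],[0,0,0]],[0.8,[0,4,9],[0,0,0]],[0.8,[0,5.5,9],[0,0,0]],[0.8,[0,6,9],[0,0,0]],[0.8,[0,6,9],[0,0,0]],[0.8,[0,6,9],[0,0,0]],[0.8,[0,6,9],[0,0,0]]]' 
python3 - <<'E'
from h import *
import cv2
for i in range(3): go(up([0,0,.215]),[0,0,-1],uv([0,1,0])); cv2.imwrite("pics/w9.png",ctrl.read_camera("wrist"))
b=ctrl.read_camera("side");cv2.imwrite("pics/c9.png",cv2.resize(b[260:410,345:505],(0,0),fx=4,fy=4,interpolation=cv2.INTER_CUBIC))
E
```

```text
t: 11.38
eef_pos: [0.6132, -0.2391, 0.2224]
tcp_rot: [-1.548, 0.325, -0.324]
force: [0.3, 0.1, -2.7]
width: 0.145
1 shift [-0.06, 2.64, 0.1] rot [0.1, -0.0, -0.0]
-1 shift [-0.06, 2.64, 0.1] rot [0.0, 180.0, 0.2]
1 shift [-0.07, 2.65, 0.09] rot [0.1, -0.0, -0.0]
-1 shift [-0.07, 2.65, 0.09] rot [0.0, 180.0, 0.2]
1 shift [-0.06, 2.64, 0.09] rot [0.1, -0.0, -0.0]
-1 shift [-0.06, 2.64, 0.09] rot [0.0, 180.0, 0.2]
```

View pics/w9.png

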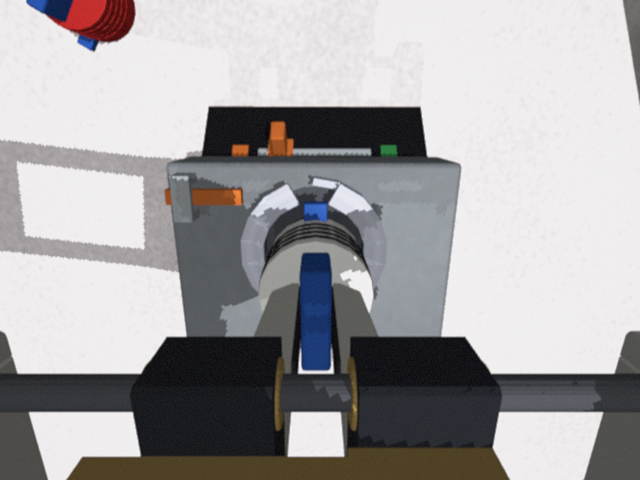

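View pics/c9.png

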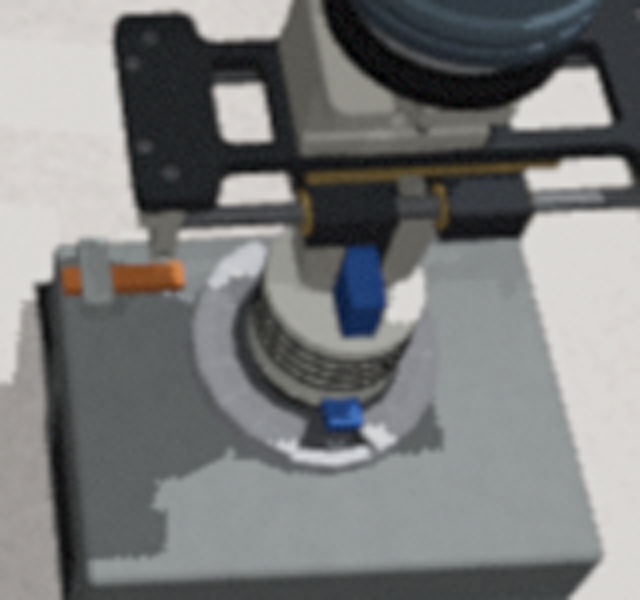

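```bash
python3 -m pendant '[[0.8,[-0.05,0.6,0.08],[0,0,0]],[0.8,[-0.05,1.1,0.08],[0,0,0]],[0.8,[-0.05,1.6,0.08],[0,0,0]],[0.8,[-0.05,2.0,0.08],[0,0,0]],[0.8,[-0.05,2.3,0.08],[0,0,0]],[0.8,[-0.05,2.5,0.08],[0,0,0]],[0.8,[-0.05,2.6,0.08],[0,0,0]],[0.8,[-0.05,2.65,0.08],[0,0,0]],[0.8,[-0.05,2.65,0.08],[0,0,0]],[0.8,[-0.05,2.65,0.08],[0,0,0]],[0.8,[-0.05,2.65,0.08],[0,0,0]]]' 
python3 - <<'E'
from h import *
import cv2
go(up([0,0,.215]),[0,0,-1],uv([0,1,0])); 
b=ctrl.read_camera("side");cv2.imwrite("pics/c10.png",cv2.resize(b[260:410,345:505],(0,0),fx=4,fy=4,interpolation=cv2.INTER_CUBIC))
print(ctrl.get_state()['force'])
E
```

```text
t: 12.5
eef_pos: [0.612, -0.2375, 0.196]
tcp_rot: [-1.548, 0.327, -0.322]
force: [-3.1, 0.8, 6.0]
width: 0.149
1 shift [0.11, -0.0, -0.01] rot [0.1, -0.0, -0.1]
-1 shift [0.11, -0.0, -0.01] rot [0.2, 180.0, 0.2]
[-4.04593342  1.80652909  5.39525055]
```

View pics/c10.png

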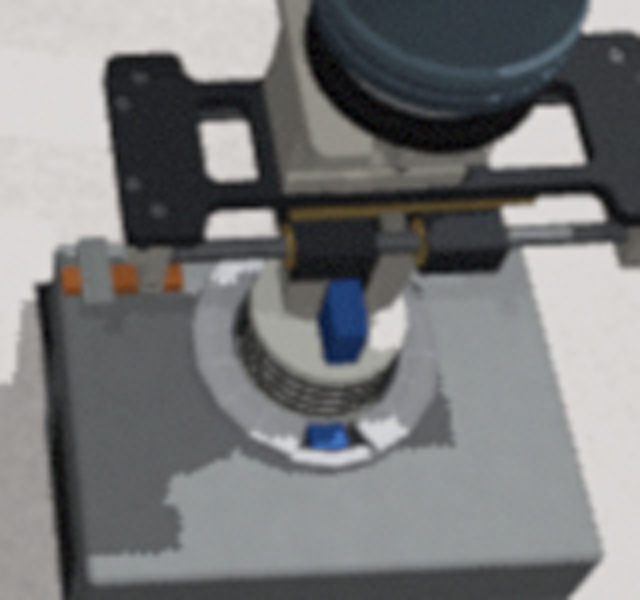

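```bash
python3 -m pendant '[[0.8,[0.05,-0.03,0],[0,5,0]],[0.8,[0.05,-0.03,0],[0,10,0]],[0.8,[0.05,-0.03,0],[0,16,0]],[0.8,[0.05,-0.03,0],[0,22,0]],[0.8,[0.05,-0.03,0],[0,28,0]],[0.8,[0.05,-0.03,0],[0,34,0]],[0.8,[0.05,-0.03,0],[0,40,0]],[0.8,[0.05,-0.03,0],[0,46,0]],[0.8,[0.05,-0.03,0],[0,52,0]],[0.8,[0.05,-0.03,0],[0,58,0]],[0.8,[0.05,-0.03,0],[0,63,0]],[0.8,[0.05,-0.03,0],[0,68,0]],[0.8,[0.05,-0.03,0],[0,72,0]],[0.8,[0.05,-0.03,0],[0,75,0]],[0.8,[0.05,-0.03,0],[0,76,0]],[0.8,[0.05,-0.03,0],[0,76,0]],[0.8,[0.05,-0.03,0],[0,76,0]],[0.8,[0.05,-0.03,0],[0,76,0]]]' 
python3 - <<'E'
from h import *
import cv2
go(up([0,0,.215]),[0,0,-1],uv([0,1,0])); 
b=ctrl.read_camera("side");cv2.imwrite("pics/c11.png",cv2.resize(b[260:410,345:505],(0,0),fx=4,fy=4,interpolation=cv2.INTER_CUBIC))
s=ctrl.get_state();print(s['force'],s['wrist_torque'],s['joints'])
E
```

```text
t: 14.05
eef_pos: [0.6141, -0.2377, 0.1959]
tcp_rot: [-1.126, 1.331, -1.332]
force: [2.9, 3.1, 5.5]
width: 0.149
1 shift [0.05, -0.01, -0.1] rot [0.0, -75.9, 0.1]
-1 shift [0.05, -0.01, -0.1] rot [-0.1, 104.1, 0.0]
[2.4773832  2.20010333 4.69638137] [ 0.42907632 -0.35139995  0.78697322] [-5.37772885e-01  4.67520788e-01  1.28454633e+00 -1.05829972e-03
  1.38901975e+00  1.20053208e+00]
```

View pics/c11.png

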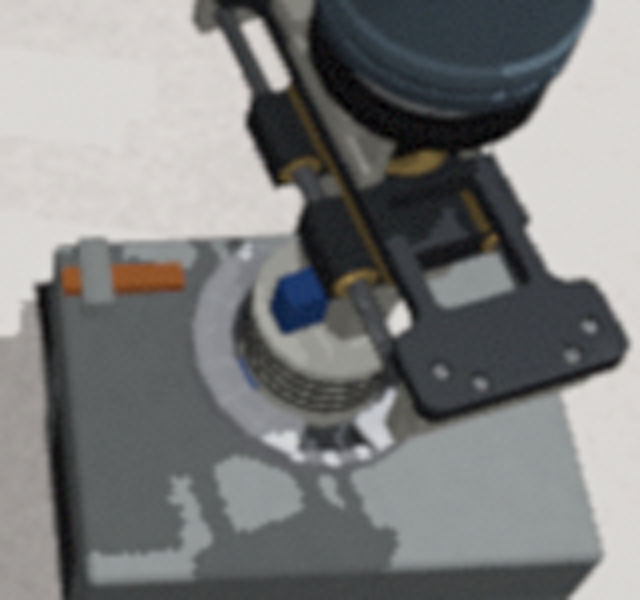

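```bash
python3 -m pendant '[[4,[0,0,0],[0,-0.5,0]],[4,[0,0,0],[0,-0.5,0]],[4,[0,0,0],[0,-0.5,0]],[4,[0,0,0],[0,-0.5,0]],[4,[0,-1,0],[0,-0.5,0]],[4,[0,-4,0],[0,-0.5,0]],[4,[0,-8,0],[0,-0.5,0]],[4,[0,-10,0],[0,-0.5,0]],[4,[0,-10,0],[0,-0.5,0]],[4,[0,-10,0],[0,-0.5,0]]]' 
python3 - <<'E'
from h import *
import cv2
b=ctrl.read_camera("side");cv2.imwrite("pics/c12.png",cv2.resize(b[260:410,345:505],(0,0),fx=4,fy=4,interpolation=cv2.INTER_CUBIC))
cv2.imwrite("pics/w12.png",ctrl.read_camera("wrist"))
go(up(np.array([-.072,-.03,.07])+.14*gz),uv(-gz),uv([0,1,0]))
E
```

```text
t: 14.93
eef_pos: [0.6137, -0.2383, 0.2969]
tcp_rot: [-1.13, 1.325, -1.329]
force: [0.1, -0.6, -0.9]
width: 0.43
1 shift [-15.22, 13.08, 0.95] rot [-33.7, -72.2, -26.5]
-1 shift [-15.22, 13.08, 0.95] rot [28.3, 99.8, -36.0]
```

View pics/c12.png

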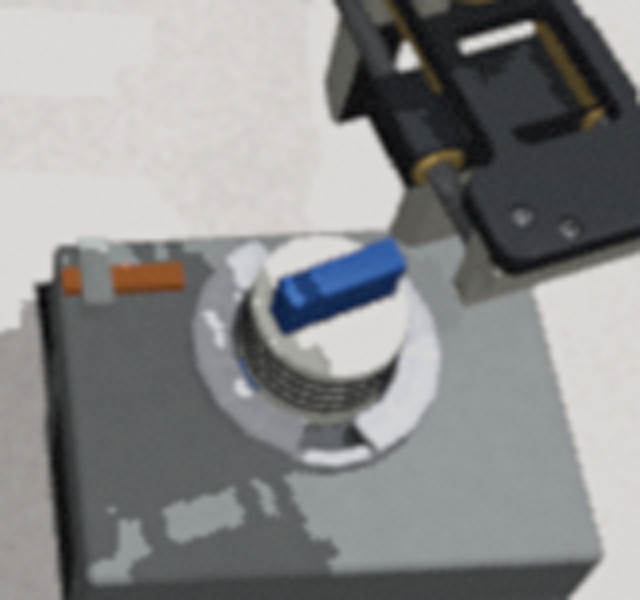

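View pics/w12.png

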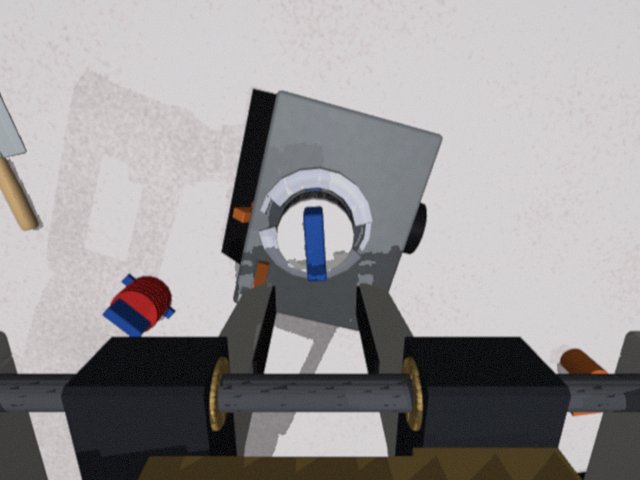

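```bash
python3 -m pendant '[[4,[-4,-1,0.3],[0,0,0]],[4,[-8,-1,0.5],[-4,-9,-3]],[4,[-12,0,0.7],[-33.7,-72.2,-26.5]],[4,[-15.2,0,0.95],[-33.7,-72.2,-26.5]],[4,[-15.2,0,0.95],[-33.7,-72.2,-26.5]],[4,[-15.2,0,0.95],[-33.7,-72.2,-26.5]],[4,[-15.2,0,0.95],[-33.7,-72.2,-26.5]],[4,[-15.2,1,0.95],[-33.7,-72.2,-26.5]],[4,[-15.2,3,0.95],[-33.7,-72.2,-26.5]],[4,[-15.2,5,0.95],[-33.7,-72.2,-26.5]],[4,[-15.2,7,0.95],[-33.7,-72.2,-26.5]],[4,[-15.2,9,0.95],[-33.7,-72.2,-26.5]],[4,[-15.2,11,0.95],[-33.7,-72.2,-26.5]],[4,[-15.2,13.1,0.95],[-33.7,-72.2,-26.5]],[4,[-15.2,13.1,0.95],[-33.7,-72.2,-26.5]],[4,[-15.2,13.1,0.95],[-33.7,-72.2,-26.5]],[4,[-15.2,13.1,0.95],[-33.7,-72.2,-26.5]],[4,[-15.2,13.1,0.95],[-33.7,-72.2,-26.5]]]' 
python3 - <<'E'
from h import *
import cv2
w=ctrl.camera_info("wrist");cv2.imwrite("pics/w13.png",ctrl.read_camera("wrist"))
go(up(np.array([-.072,-.03,.07])),uv(-gz),uv([0,1,0]))
print(proj(w,[up(np.array([-.072,-.03,.07])),up(np.array([-.072,-.03,.07])+.009*gz)]))
E
```

```text
t: 16.53
eef_pos: [0.6472, -0.0899, 0.1652]
tcp_rot: [-2.231, 0.465, -0.224]
force: [-0.2, -0.4, 0.5]
width: 0.43
1 shift [-0.25, 14.18, 0.19] rot [-0.0, -0.2, 0.2]
-1 shift [-0.25, 14.18, 0.19] rot [-0.3, 179.8, -0.1]
[[312.24329071 229.17690927]
 [312.18032643 232.28567257]]
```

View pics/w13.png

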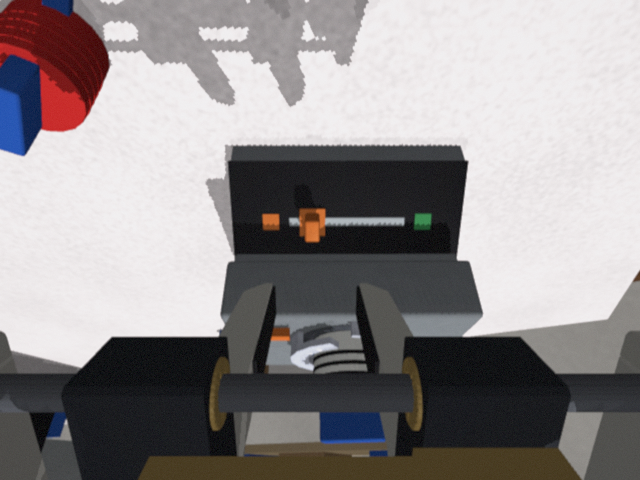

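```bash
python3 -m pendant '[[4,[-0.25,3,0.2],[0,0,0]],[4,[-0.25,6,0.2],[0,0,0]],[4,[-0.25,9,0.2],[0,0,0]],[4,[-0.25,11.5,0.2],[0,0,0]],[4,[-0.25,13,0.2],[0,0,0]],[4,[-0.25,13.9,0.2],[0,0,0]],[4,[-0.25,13.9,0.2],[0,0,0]],[4,[-0.25,13.9,0.2],[0,0,0]],[4,[-0.25,13.9,0.2],[0,0,0]],[0.8,[-0.25,13.9,0.2],[0,0,0]],[0.8,[-0.25,13.9,0.2],[0,0,0]],[0.8,[-0.25,13.9,0.2],[0,0,0]],[0.8,[-0.25,13.9,0.2],[0,0,0]],[0.8,[-0.25,13.9,0.2],[0,0,0]]]' 25
python3 - <<'E'
from h import *
go(up(np.array([-.072,.03,.07])),uv(-gz),uv([0,1,0]))
E
```

```text
t: 17.75
eef_pos: [0.6099, -0.1688, 0.056]
tcp_rot: [-2.231, 0.464, -0.221]
force: [0.7, -1.4, -3.4]
width: 0.127
1 shift [6.06, 0.22, -0.13] rot [0.0, -0.1, 0.2]
-1 shift [6.06, 0.22, -0.13] rot [-0.3, 179.9, 0.0]
```

```bash
python3 -m pendant '[[0.8,[0.8,0,0],[0,0,0]],[0.8,[1.6,0,0],[0,0,0]],[0.8,[2.4,0,0],[0,0,0]],[0.8,[3.2,0,0],[0,0,0]],[0.8,[4,0,0],[0,0,0]],[0.8,[4.8,0,0],[0,0,0]],[0.8,[5.4,0,0],[0,0,0]],[0.8,[5.9,0,0],[0,0,0]],[0.8,[6.2,0,0],[0,0,0]],[0.8,[6.3,0,0],[0,0,0]],[0.8,[6.3,0,0],[0,0,0]],[0.8,[6.3,0,0],[0,0,0]],[0.8,[6.3,0,0],[0,0,0]],[0.8,[6.3,0,0],[0,0,0]]]'
python3 - <<'E'
from h import *
import cv2
go(up(np.array([-.072,.03,.07])),uv(-gz),uv([0,1,0]))
cv2.imwrite("pics/w14.png",ctrl.read_camera("wrist"))
E
```

```text
t: 18.92
eef_pos: [0.6647, -0.1932, 0.056]
tcp_rot: [-2.231, 0.471, -0.216]
force: [-8.3, 8.7, 6.6]
width: 0.124
1 shift [0.06, 0.17, -0.12] rot [0.1, 0.0, -0.1]
-1 shift [0.06, 0.17, -0.12] rot [-0.2, -180.0, -0.2]
```

View pics/w14.png

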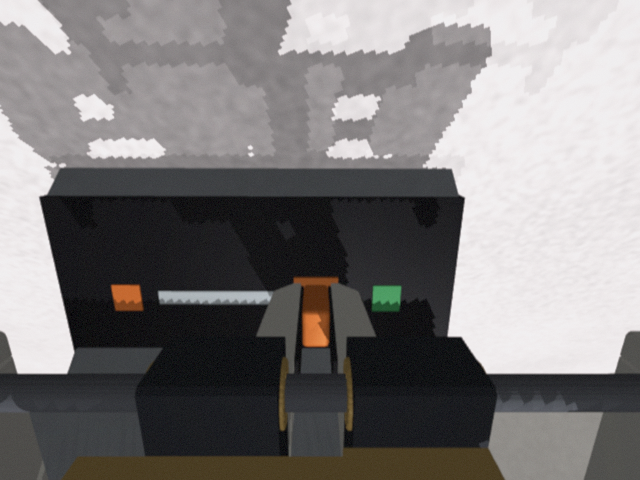

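Against the locked stop (about 13 N, grip y ≈ +0.0294). Release gently and retreat.

```bash
python3 -m pendant '[[4,[-0.1,0,0],[0,0,0]],[4,[-0.2,0,0],[0,0,0]],[4,[-0.2,0,0],[0,0,0]],[4,[-0.2,0,0],[0,0,0]],[4,[-0.2,-2,0],[0,0,0]],[4,[-0.2,-5,0],[0,0,0]],[4,[-0.2,-9,0],[0,0,0]],[4,[-0.2,-13,0],[0,0,0]],[4,[-0.2,-14,0],[0,0,0]],[4,[-0.2,-14,0],[0,0,0]],[4,[-0.2,-14,0],[0,0,0]],[4,[-0.2,-14,0],[0,0,0]]]'
python3 - <<'E'
from h import *
import cv2
w=ctrl.camera_info("wrist");a=ctrl.read_camera("wrist");b=ctrl.read_camera("side")
cv2.imwrite("pics/w15.png",np.hstack([cv2.resize(a[130:290,180:480],(500,267)),cv2.resize(b[300:410,345:505],(0,0),fx=2,fy=2)[:0].reshape(0,1,3)]) if 0 else cv2.resize(a[130:290,180:480],(0,0),fx=2.6,fy=2.6,interpolation=cv2.INTER_CUBIC))
cv2.imwrite("pics/c15.png",cv2.resize(b[260:410,345:505],(0,0),fx=4,fy=4,interpolation=cv2.INTER_CUBIC))
for y in(.03,.026): print(((proj(w,[up(np.array([-.072,y,.07])+.009*gz)])-[180,130])*2.6))
E
```

```text
t: 19.97
eef_pos: [0.6997, -0.1118, 0.1608]
tcp_rot: [-2.232, 0.469, -0.216]
force: [-1.1, 0.4, 0.2]
width: 0.433
[[355.67810879 278.92139696]]
[[342.54137527 278.89103096]]
```

View pics/w15.png

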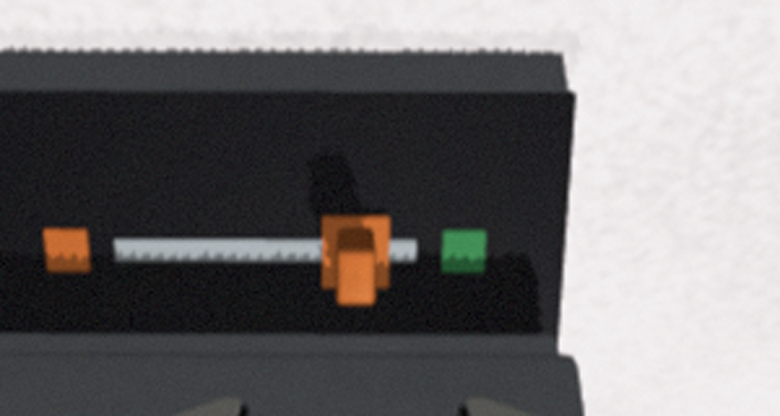

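View pics/c15.png

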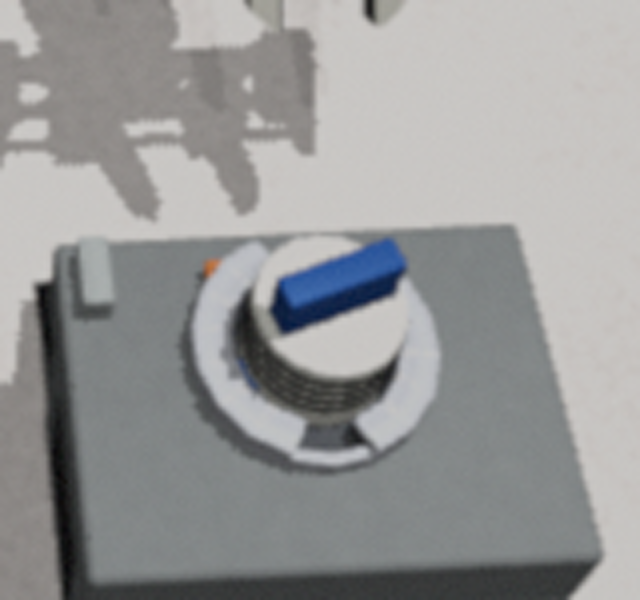

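```bash
python3 -c "
from cell import ctrl
print(ctrl.job_done())"
```

```text
the job is handed in; nothing more can be done
None
```

I carried out the job in the order given and handed it in at about 20 s of the 64 s. No verdict is reported.

- **Selector to open:** It started about 7 mm short of the locked stop. I slid it to the open end until it pushed back with about 13 N.
- **Fresh cartridge:** I lowered it into the socket until it rested on the deck. I then turned it clockwise about 75° until the wrist felt the hard stop (about 0.8 N m).
- **Selector to locked:** I slid it back until it pushed back with about 13 N, let go and backed the arm off.

**Last checks:**
- The wrist image put the selector grip at the unit's y of +30 mm, which is the locked stop.
- The side image showed the cartridge upright in the socket, its handle turned the same as right after release, with the bolt slid in against it. I did not measure its final angle, centring or height from the images.
- The arm was clear of everything, with only about 1 N of noise on the tool.
- I took no final picture of the used cartridge, spool, scraper and jar. No move was meant to go near them, and the forces I read gave no sign of a collision.

No check failed or disagreed.

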